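Go / no-go check of a stirrer-shaft bearing

TASK

Check the bore of the blue stirrer bearing with the double-ended plug gauge from the white cradle: push the green (go) end fully home until its collar sits on the face, draw it out, then offer the red (no-go) end squarely into the recess and press lightly but firmly for about a second so that the bore is felt to refuse it. Feel your way gently, never forcing the gauge. Finally lay the gauge back down in its cradle, let go, and leave the other things on the bench alone.

Things in the scene. Friction and masses are not known exactly. Their poses are not given: they have to be found in the camera images.
- housing: Blue bearing housing fixed to the bench, base 124 x 50 mm, 86 mm high: posts and a top bar (34 mm deep) frame a metal bush carrier 54 wide (x), 56 high, 40 mm deep (y). Origin: centre of the underside, z up. A level bore, 19.5 mm, runs right through along y, 45 mm above the bench, in a 28 mm round recess 8 mm deep at each face. Gauge force on it above 20 N counts as forcing.
- left_mouth (a point): NOMINAL centre of the recess mouth in the carrier's +y face: housing x = 0, y = +20, z = 45 mm; axes as the housing. The carrier is clamped in a cross slot: bore and both recesses really stand up to 7 mm off this along the housing's x, either way (same offset at both faces), to be found by feel or sight. It does not give. Edges sharp; the bore itself starts 8 mm in, at y = +12 mm.
- right_mouth (a point): The same NOMINAL point in the carrier's -y face (y = -20 mm; bore starts at y = -12 mm): true mouth up to 7 mm off along the housing's x. Both faces are alike; either end of the gauge may be offered from either side. With the go end home its tip is 34 mm inside the face; the no-go end enters only the 8 mm recess and stops on the bore's edge.
- gauge: Double-ended plug gauge, 142 mm long, 0.2 to 0.3 kg, level along its own y, z up. Origin: middle of its handle, on the gauge axis. Handle: square bar 18 x 18 mm, y = -40 to +40 mm. Collars 38 mm across, 4 mm thick at its ends: green at +y, red at -y. GO plug beyond the green collar: 18 mm diameter, 34 mm long. NO-GO plug beyond the red one: 22 mm diameter, 20 mm long.
- go_tip (a point): Centre of the end face of the GO plug, on the gauge axis, 78 mm from the gauge's origin along its +y. Axes as the gauge.
- nogo_tip (a point): Centre of the end face of the NO-GO plug, on the gauge axis, 64 mm from the gauge's origin along its -y. Axes as the gauge.
- cradle: White cradle fixed to the bench, base 60 x 80 mm, 12 mm high. Origin: centre of the underside. Two notched posts, 8 mm thick, at y = +27 and -27 mm: the gauge's handle lies along y in the notches (24 mm wide, floors 36 mm, cheeks up to 54 mm above the bench, 44 mm over all), its axis 45 mm up. 46 mm of handle between the posts are free for a grip from above.
- wash_bottle: Bystander, leave alone: white plastic bottle with a blue cap, 66 mm across, 150 mm tall. Origin: centre of the underside.
- amber_bottle: Bystander, leave alone: amber glass bottle with a blue cap, 70 mm across, 140 mm tall. Origin: centre of the underside.
- beaker: Bystander, leave alone: clear beaker, 76 mm across, 95 mm tall. Origin: centre of the underside.
- spare_bush: Bystander, leave alone: brass ring, 40 mm across, 30 mm tall. Origin: centre of the underside.
- spare_bush2: Bystander, leave alone: second brass ring, 40 mm across, 30 mm tall. Origin: centre of the underside.
- driver: Bystander, leave alone: screwdriver with a yellow handle, lying flat. Origin: on its axis.
- jar: Bystander, leave alone: clear jar with a white lid, 56 mm across, 70 mm tall. Origin: centre of the underside.
Mind the look-alikes: they are no part of the job. There is more than one size of the gauge; the job needs the smaller. What is shaped like the cradle but orange is not meant.

How it is judged:
By the outcome, as a careful person would: the job done as asked, in the order asked, and still so for the second after the job is handed in, with the robot touching nothing.
It also fails if it takes over 72 s, if anything falls off the work surface, if the arm or the gripper's body presses on something with over 40 N, if the wrist force passes 120 N, or if a joint passes its speed limit or range.

ROBOT

A 6-joint arm with a two-finger parallel gripper is mounted at the origin on the work surface. World frame = base frame: x ahead of the robot, y to its left, z up, the work surface at z = 0. Lengths are in mm, angles in rad, forces in N, time in s.
With the tool pointing down it reaches from about 350 to 975 mm from the base axis. Payload 7.1 kg.
Tool frame: the origin (TCP) lies on the front face of the gripper's body, between the roots of the fingers; the fingertips stand 80 mm ahead of it and the grasp point (between the pads) lies 61 mm ahead of it (ctrl.tcp_to_grasp is the distance from the TCP to the grasp point, in mm); z points along the fingers, y is the direction in which the jaws open and shut (so a half turn about z gives the same grasp; the last joint's range is limited). The gripper opens to 88 mm and grips with 3 to 60 N. Pads are 20 mm wide; open, the fingers measure 115 mm over their backs; the gripper's body (75 mm by 178 mm) begins 61 mm behind the grasp point.
Start: joints at [-1.253, 0.423, 1.63, -0, 1.089, -0.019], TCP at [206.56, -589.863, 302.675] pointing down, gripper open.
Joint ranges: [-3, 3], [-0.9, 2.11], [0.09, 2.58], [-1.31, 4.45], [0.11, 2.69], [-2.54, 2.54]. Speed limits (rad/s): [2.39, 2.39, 3.01, 3.14, 3.14, 3.14].

INTERFACE

Orientations are given as a rotation vector (axis times angle).
In Python, from workcell import telemetry, get_image, ctrl gives the robot as it stands.
- The arm moves only by the tool send_rows, never from a script. Its argument "rows" is a list of rows, each a list of 5 numbers: the shift along the tool's x, y, z in m, then the turn about the tool's z in rad, then the opening, from -1 (shut) to 1 (fully open). A call has 1 to 5 rows; each row shifts and turns the commanded pose from where the row before left it, along the tool's axes as they then stand; what a row does not reach is not made up. A row lasts 1/10 s, in which the tool goes at most 50 mm and 8.59 degrees, less where a joint would pass 70% of its speed; a pose out of reach is approached as far as the arm can. A call with a gripper value outside its range is refused whole. The fingers move at their own pace and stop on an object; the grip force is fixed at half the most. Time passes only in rows, so rows that do not move let the fingers close. It gives the time, the measured TCP pose, the force and the opening at its end, in the units of the state.
- telemetry.get_obs(): the state, without advancing time (a new reading comes with each control period).
- get_image(name): name is "side" or "top"; returns a dict with "color" (480x640x3 uint8, blue, green, red), "z_map" (480x640 float32, mm along the optical axis (not along the pixel's ray), 0 where there is no reading), "camera_matrix" (3x3 intrinsics, pixels), "k1" (the pictures are not rectified: a ray, as slopes to the right and down, at radius r is drawn at 1 + k1 r^2 times it, then the intrinsics apply), "rvec" (rotation vector, rad) and "tvec" (3), from world to camera coordinates, as OpenCV has them. Camera axes: x right, y down, z forward; pixel columns grow to the right and rows downward; lengths in mm; the calibration is good to about 2 mm. A picture is of the moment at which its call begins.
- ctrl.close_job(): hands the job in, once; it reports no verdict.
The state is a dict: "t": time; "qpos": joint angles; "qvel": joint speeds; "joint_torque": joint torques, N m; "ee_pos": TCP position; "orientation": TCP orientation; "ft_force": force on the tool from outside, world axes, zero at the start; "moment": the same for the moment, N m; "width": finger opening in mm.
Only numpy, scipy, OpenCV 4.12 (cv2) and the standard library are available. Lean on these libraries where they do the work, as an engineer would, in place of code of your own. Each camera call takes 0.05 s, during which the arm holds its last target.

## Working session

There is one attempt and no reset: what is moved stays moved. The work goes in short steps, Python scripts to look and compute and a tool call to move; the robot and the scene stay as the last step left them, time stands still between calls to the robot, and variables do not carry over. Pictures are saved under pics/ and viewed, and the job is handed in when it is done.

Besides the shell and the picture viewer there is one more tool, called by a JSON object that holds its "name" and its "arguments". send_rows: Moves the arm, as the interface text tells. Its arguments: {"type":"object","properties":{"rows":{"type":"array"}},"required":["rows"]}

```bash
ls; mkdir -p pics; cat > h.py <<'E'
import numpy as np, cv2
from workcell import telemetry, get_image, ctrl
def grab(n,tag):
    d=get_image(n); cv2.imwrite(f'pics/{tag}.png',d['color']); np.savez(f'{tag}.npz',**{k:np.array(v) for k,v in d.items()}); return d
def load(tag): return dict(np.load(f'{tag}.npz'))
def ray(d,uv):
    K=d['camera_matrix'];k1=float(d['k1']);uv=np.atleast_2d(np.asarray(uv,float))
    n=cv2.undistortPoints(uv.reshape(-1,1,2),K,np.array([k1,0,0,0.])).reshape(-1,2)
    R,_=cv2.Rodrigues(np.array(d['rvec'],float)); t=np.array(d['tvec'],float).ravel()
    return -R.T@t, np.c_[n,np.ones(len(n))]@R, n
def onplane(d,uv,z):
    o,v,_=ray(d,uv); return o+v*((z-o[2])/v[:,2])[:,None]
def depthpt(d,uv):
    o,v,_=ray(d,uv); uv=np.atleast_2d(uv).astype(int); Z=d['z_map'][uv[:,1],uv[:,0]]
    return o+v*Z[:,None]
def proj(d,P):
    return cv2.projectPoints(np.atleast_2d(np.asarray(P,float)),np.array(d['rvec'],float),np.array(d['tvec'],float),d['camera_matrix'],np.array([float(d['k1']),0,0,0.]))[0].reshape(-1,2)
def two(d1,u1,d2,u2):
    o1,v1,_=ray(d1,u1);o2,v2,_=ray(d2,u2);v1=v1[0];v2=v2[0]
    A=np.c_[v1,-v2];s=np.linalg.lstsq(A,o2-o1,rcond=None)[0]
    a=o1+s[0]*v1;b=o2+s[1]*v2; return (a+b)/2,np.linalg.norm(a-b)
E
python3 - <<'E'
from h import *
for n in('top','side'):
    d=grab(n,n+'0'); o,_,_=ray(d,[320,240]); print(n,o,d['k1'],d['camera_matrix'][0,0],(d['z_map']>0).mean())
s=telemetry.get_obs(); print(s['t'],s['ft_force'],s['orientation'],s['width'],ctrl.tcp_to_grasp)
E
```

```text
pics
top [540.64876606 -17.00347458 980.50438871] 0.039857080262317615 467.7191159416595 0.9961881510416667
side [136.93154921 981.91904772 773.3068472 ] -0.03606833547497548 584.7356406823621 0.9960221354166666
0.1 [0.97926799 0.58520286 0.04594775] [-3.09577057e+00 -5.26324783e-01  3.53366765e-04] 87.68127123370532 61.3
```

View pics/top0.png

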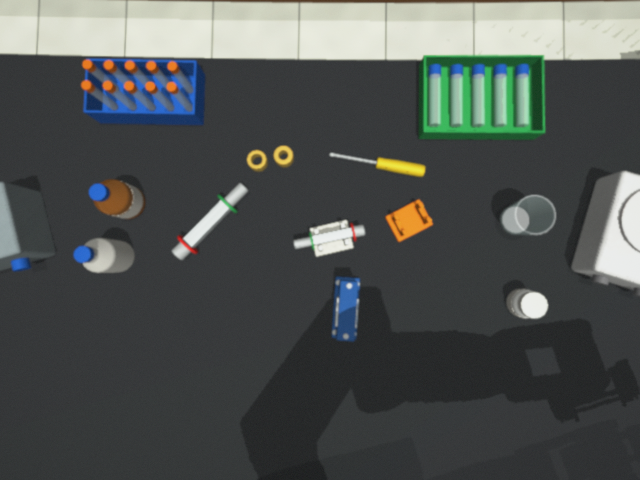

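View pics/side0.png

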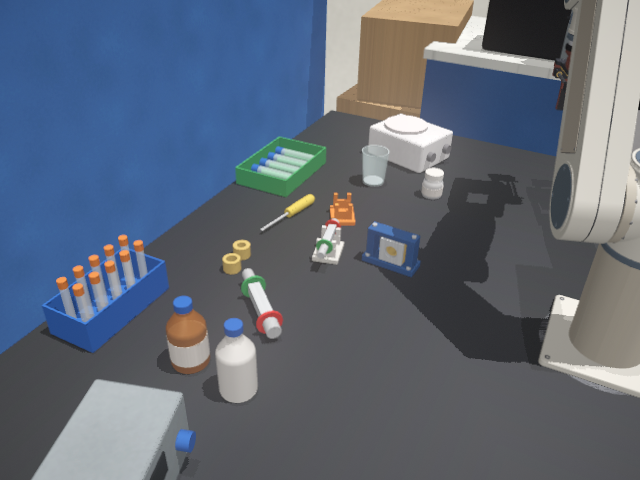

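```bash
python3 - <<'E'
from h import *
t=load('top0');s=load('side0')
a=cv2.resize(t['color'][200:350,270:440],None,fx=4,fy=4,interpolation=cv2.INTER_CUBIC)
b=cv2.resize(s['color'][180:340,230:430],None,fx=4,fy=4,interpolation=cv2.INTER_CUBIC)
cv2.imwrite('pics/c1.png',a[:600]);cv2.imwrite('pics/c2.png',b[:600])
E
```

```text
(no output)
```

View pics/c1.png

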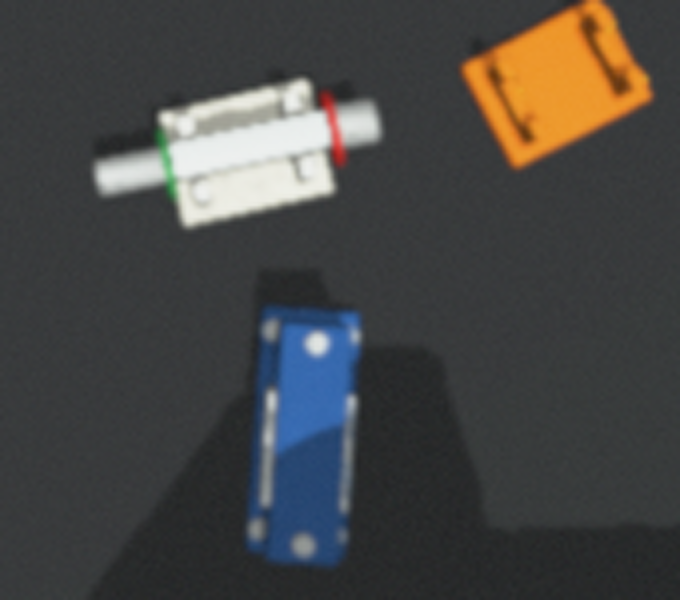

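View pics/c2.png

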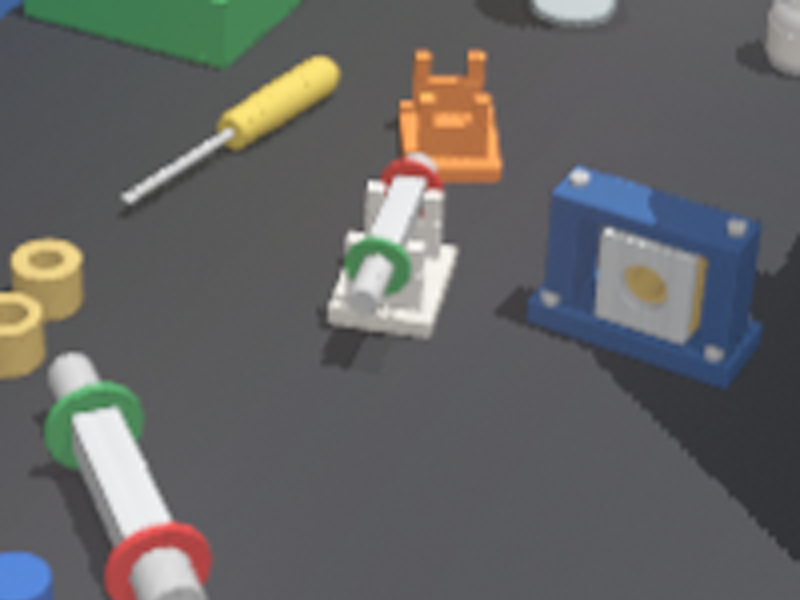

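```bash
python3 - <<'E'
from h import *
t=load('top0');s=load('side0')
b=cv2.resize(s['color'][220:275,360:425],None,fx=10,fy=10,interpolation=cv2.INTER_NEAREST)
cv2.imwrite('pics/c3.png',b)
def depthcloud(d,box):
    u0,u1,v0,v1=box; U,V=np.meshgrid(np.arange(u0,u1),np.arange(v0,v1)); uv=np.c_[U.ravel(),V.ravel()]
    return uv,depthpt(d,uv)
# bench noise
for d in(t,s):
    uv,P=depthcloud(d,(280,300,280,300)); print('bench',P.mean(0),P.std(0))
# blue top bar in top view
for nm,d,box in(('top',t,(325,370,265,350)),('side',s,(355,430,215,285))):
    uv,P=depthcloud(d,box); c=d['color'][uv[:,1],uv[:,0]].astype(int)
    blue=(c[:,0]>c[:,2]+40)
    m=blue&(abs(P[:,2]-86)<5); Q=P[m]; print(nm,'bar',m.sum(),Q.mean(0)); 
    r=cv2.minAreaRect(Q[:,:2].astype(np.float32)); print(r)
    m=blue; Q=P[m];r=cv2.minAreaRect(Q[:,:2].astype(np.float32)); print(' all',r, Q[:,2].min(),Q[:,2].max())
E
```

```text
bench [497.82506386  55.30620669  14.04097478] [ 12.99266932  14.9393447  119.27783661]
bench [616.2813519  131.70652395  -0.87732433] [14.44688689 18.54361374  1.51847457]
top bar 992 [464.89685013 -59.05801356  85.53525545]
((464.1603698730469, -58.875587463378906), (33.9423942565918, 112.5750503540039), 86.93891906738281)
 all ((470.78857421875, -52.969905853271484), (140.19491577148438, 71.00341796875), 0.38049477338790894) -3.529529211538602 980.5043887149883
side bar 440 [460.01435014 -55.03487578  84.72790626]
((461.5436706542969, -57.94784927368164), (40.195472717285156, 111.04554748535156), 86.8412094116211)
 all ((312.3206787109375, 371.0677490234375), (130.2593994140625, 1269.0595703125), 19.237855911254883) -3.9554333812276354 773.3068471971608
```

View pics/c3.png

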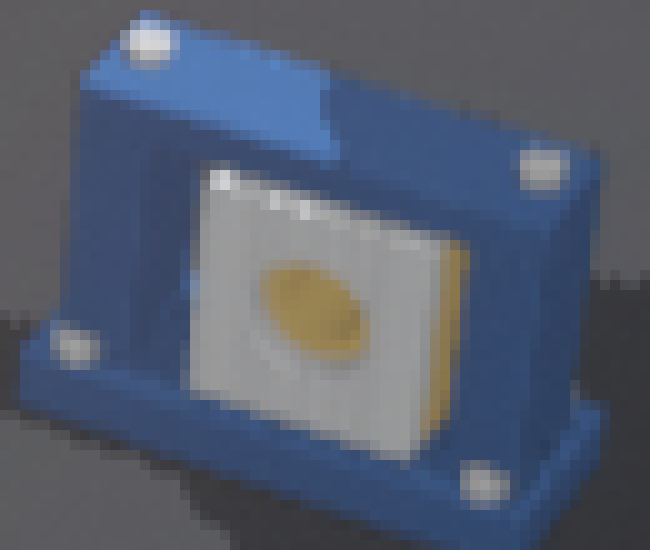

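```bash
python3 - <<'E'
from h import *
t=load('top0');s=load('side0')
def cc(d,name,mask,box):
    m=np.zeros(mask.shape,np.uint8);u0,u1,v0,v1=box;m[v0:v1,u0:u1]=mask[v0:v1,u0:u1].astype(np.uint8)
    ys,xs=np.nonzero(m);return np.c_[xs,ys]
def masks(d):
    c=d['color'].astype(int);B,G,R=c[...,0],c[...,1],c[...,2]
    return dict(g=(G>R+30)&(G>B+20),r=(R>G+50)&(R>B+50),w=(c.min(2)>110))
mt,ms=masks(t),masks(s)
for k in 'gr':
    a=cc(t,k,mt[k],(290,370,210,262)).mean(0);b=cc(s,k,ms[k],(305,340,212,262)).mean(0)
    print(k,a,b,two(t,a,s,b), onplane(t,a,45),onplane(s,b,45))
# handle & plugs in top: white & z between 45..62
uv=cc(t,'w',mt['w'],(285,375,215,265));P=depthpt(t,uv)
m=(P[:,2]>46)&(P[:,2]<62)
Q=P[m];mu=Q.mean(0);_,S,V=np.linalg.svd(Q[:,:2]-mu[:2]);ax=V[0];ax*=np.sign(ax[1])
p=(Q[:,:2]-mu[:2])@ax;q=(Q[:,:2]-mu[:2])@np.array([ax[1],-ax[0]])
print('gauge',mu,np.degrees(np.arctan2(ax[1],ax[0])),p.min(),p.max(),q.min(),q.max(),'mid',mu[:2]+ax*(p.min()+p.max())/2, np.percentile(Q[:,2],[5,50,95]))
# tips by profile
for lo in np.arange(-80,80,8):
    k=(p>=lo)&(p<lo+8)
    if k.sum()>3:print(lo,k.sum(),q[k].min().round(1),q[k].max().round(1),np.median(Q[k,2]).round(1))
# cradle base corners
m=(P[:,2]>7)&(P[:,2]<17);r=cv2.minAreaRect(P[m][:,:2].astype(np.float32));print('cradle base',r)
# carrier strips in top
uv=cc(t,'w',mt['w'],(325,370,290,338));P=depthpt(t,uv)
for u,p3,c in list(zip(uv,P,t['color'][uv[:,1],uv[:,0]]))[::4]:print(u,p3.round(0),c)
E
```

```text
g [311.17777778 240.57777778] [324.82857143 244.37142857] (array([595.54559987,  10.91138204,  49.792892  ]), np.float64(3.011378724585907)) [[597.22861599  11.63831655  45.        ]] [[597.12289292   4.03532872  45.        ]]
r [352.98076923 231.48076923] [333.65648855 218.57251908] (array([613.66525866, -71.06000214,  67.35063161]), np.float64(2.8264886374226443)) [[616.7950104  -71.83573762  45.        ]] [[ 627.36113283 -104.83827873   45.        ]]
gauge [606.17001876 -25.06425995  52.92271386] 103.00448439469002 -68.32609560392821 73.36676715558333 -22.57552371295142 22.543371237631877 mid [605.60287437 -22.6085646 ] [49.04676205 53.01000153 56.11877385]
-72 22 -9.6 8.7 53.5
-64 41 -10.1 9.7 53.7
-56 32 -9.5 9.4 54.2
-48 26 -8.5 9.1 53.3
-40 45 -21.0 22.0 53.4
-32 73 -21.5 22.5 53.6
-24 38 -8.7 8.7 54.1
-16 36 -8.4 9.4 52.9
-8 36 -8.5 9.5 52.6
0 37 -8.5 9.2 53.5
8 38 -8.6 9.4 52.4
16 51 -19.4 19.7 53.1
24 60 -22.6 20.6 53.6
32 24 -8.5 18.7 53.6
40 32 -7.4 7.4 51.5
48 33 -8.3 7.6 51.5
56 33 -7.5 8.0 51.9
64 32 -8.1 7.5 51.2
72 4 -4.2 1.6 51.9
cradle base ((606.5836181640625, -27
[... 526 characters left out ...]
27]
[336 310] [463. -39.  72.] [165 162 156]
[357 310] [459. -84.  12.] [123 119 113]
[357 311] [456. -84.  -1.] [123 120 114]
[357 312] [453. -84.  -1.] [121 118 113]
[336 314] [455. -39.  72.] [134 131 124]
[337 315] [454. -41.  73.] [132 128 121]
[337 317] [451. -41.  82.] [128 124 117]
[337 319] [447. -41.  85.] [129 123 114]
[337 321] [444. -41.  85.] [133 126 117]
[336 323] [439. -39.  72.] [146 144 138]
[337 324] [438. -41.  84.] [134 124 116]
[355 326] [433. -76.  69.] [135 123 114]
[333 332] [415. -35.  22.] [132 133 128]
[344 334] [420. -54.  88.] [123 118 112]
[345 335] [418. -56.  87.] [144 147 142]
[344 336] [416. -54.  87.] [144 144 139]
[344 337] [415. -54.  89.] [140 136 129]
```

```bash
python3 - <<'E'
from h import *
s=load('side0');t=load('top0')
yaw=np.radians(-3.06);ex=np.array([np.cos(yaw),np.sin(yaw)]);ey=np.array([-ex[1],ex[0]])
C=np.array([464.2,-58.9])
def loc(P): return np.c_[(P[:,:2]-C)@ex,(P[:,:2]-C)@ey,P[:,2]]
U,V=np.meshgrid(np.arange(360,425),np.arange(220,280));uv=np.c_[U.ravel(),V.ravel()]
P=depthpt(s,uv);L=loc(P);c=s['color'][uv[:,1],uv[:,0]].astype(int)
sat=c.max(1)-c.min(1)
grey=(sat<35)&(c.min(1)>85)&(L[:,2]>14)&(L[:,2]<76)&(L[:,1]>0)
gold=(c[:,2]>c[:,0]+30)&(L[:,2]>14)&(L[:,2]<76)
print('face y',np.median(L[grey,1]),L[grey].min(0),L[grey].max(0))
# rotate-fit face
A=P[grey&(abs(L[:,1]-np.median(L[grey,1]))<4)]
k=np.polyfit(A[:,0],A[:,1],1);print('face yaw',np.degrees(np.arctan(k[0])))
for z in range(20,72,6):
    q=grey&(abs(L[:,2]-z)<3);g=gold&(abs(L[:,2]-z)<3);print(z,L[q,0].min().round(1),L[q,0].max().round(1),'gold',np.c_[L[g,0],L[g,1]].round(0).tolist()[:25])
# gold central blob
m=np.zeros((480,640),np.uint8);m[uv[gold][:,1],uv[gold][:,0]]=255
n,lab,st,ce=cv2.connectedComponentsWithStats(m);print(st,ce)
for y in (20,12):
  for cen in ce[1:]:
    o,v,_=ray(s,cen);o2=np.r_[(o[:2]-C)@ex,(o[:2]-C)@ey,o[2]];v=v[0];v2=np.r_[v[:2]@ex,v[:2]@ey,v[2]]
    print(y,o2+v2*(y-o2[1])/v2[1])
# side-view bar/posts symmetric check in x: front face of blue at y~17
b=(c[:,0]>c[:,2]+40)&(L[:,2]>76)&(L[:,2]<84);print('bar front',L[b].min(0),L[b].max(0),np.median(L[b],0))
b=(c[:,0]>c[:,2]+40)&(L[:,2]<9)&(L[:,2]>-3);print('base',L[b].min(0),L[b].max(0))
# top strip
U,V=np.meshgrid(np.arange(325,370),np.arange(280,345));uv=np.c_[U.ravel(),V.ravel()];P=depthpt(t,uv);L=loc(P)
q=(abs(L[:,2]-73)<3)&(L[:,1]>16)&(L[:,1]<21);print('top +strip',q.sum(),np.sort(L[q,0])[[0,1,2,-3,-2,-1]])
q=(abs(L[:,2]-73)<3)&(L[:,1]<-16)&(L[:,1]>-22);print('top -strip',q.sum(),np.sort(L[q,0])[[0,1,2,-3,-2,-1]] if q.sum()>5 else 0)
q=(abs(L[:,2]-86)<4);print('bar',np.sort(L[q,0])[[0,3,-4,-1]],np.sort(L[q,1])[[0,10,-11,-1]])
q=(abs(L[:,2]-12)<8);print('base', np.sort(L[q,0])[[0,3,-4,-1]],np.sort(L[q,1])[[0,10,-11,-1]])
E
```

```text
face y 19.355856009559744 [-57.73445686   6.95949046  14.37698125] [54.49677988 26.15239334 75.8379918 ]
face yaw -3.4866691432950536
20 -57.7 51.8 gold [[-34.0, -0.0], [-35.0, 7.0], [-36.0, 9.0]]
26 -53.4 18.8 gold [[-33.0, -1.0], [-34.0, 8.0], [-34.0, 0.0], [-35.0, 8.0], [-35.0, 13.0]]
32 -35.1 19.9 gold [[-2.0, -9.0], [-2.0, -16.0], [-5.0, -8.0], [-4.0, 0.0], [-7.0, -4.0], [-9.0, -6.0], [-2.0, 6.0], [-6.0, 4.0], [-8.0, 3.0], [-10.0, 2.0], [0.0, 13.0], [-1.0, 10.0], [-4.0, 6.0], [-7.0, 7.0], [-4.0, 10.0], [-7.0, 11.0], [-8.0, 9.0], [-9.0, 10.0], [-10.0, 8.0], [-14.0, 12.0], [-34.0, 3.0], [-35.0, 3.0], [-35.0, 10.0]]
38 -34.7 20.0 gold [[4.0, -11.0], [2.0, -0.0], [2.0, -6.0], [-1.0, -7.0], [-2.0, -9.0], [2.0, 5.0], [1.0, 1.0], [-1.0, 1.0], [-2.0, -4.0], [4.0, 11.0], [1.0, 6.0], [-0.0, 3.0], [-2.0, 1.0], [-3.0, -2.0], [-6.0, 0.0], [-10.0, -2.0], [5.0, 8.0], [0.0, 14.0], [-1.0, 11.0], [-2.0, 8.0], [-3.0, 4.0], [-6.0, 0.0], [0.0, 13.0], [-1.0, 10.0], [-5.0, 8.0]]
44 -41.2 19.6 gold [[3.0, 3.0], [2.0, -1.0], [6.0, 12.0], [5.0, 11.0], [3.0, 9.0], [2.0, 5.0], [7.0, 9.0], [5.0, 10.0], [3.0
[... 733 characters left out ...]
  12.          47.57261774]
12 [-6.2775521  12.         42.75803397]
bar front [-58.81717287 -19.35188596  76.17718809] [52.78804212 19.89134494 83.99793299] [-6.95864417 13.8971049  81.85018015]
base [ -64.62821113 -150.87122536   -2.98253492] [109.17650696  29.13319597   8.98386594]
top +strip 49 [-41.70708803 -30.43603547 -30.41674682  22.46999931  43.77354253
  45.65442584]
top -strip 34 [-33.33065167 -31.55124662 -27.57540802  17.6967218   19.54403948
  21.42817818]
bar [-57.20610058 -56.71346878  55.83806323  56.24669275] [-16.94977085 -16.4613201   16.85672778  17.15269737]
base [-76.54911439 -63.97496692  56.47486953  56.8744878 ] [-49.655168   -24.91113824  24.88667813  37.56628174]
```

{"name": "send_rows", "arguments": {"rows": [[0,0,0,-0.146,1],[0,0,0,-0.146,1],[0,0,0,-0.146,1],[0,0,0,-0.146,1],[0,0,0,-0.146,1]]}}

```text
t: 0.6
ee_pos: [206.5, -589.6, 302.2]
orientation: [-2.7, -1.605, -0.0]
ft_force: [0.4, -0.3, 0.5]
width: 87.5
```

{"name": "send_rows", "arguments": {"rows": [[0,0,0,-0.146,1],[0,0,0,-0.146,1],[0,0,0,-0.146,1],[0,0,0,-0.146,1],[0,0,0,-0.146,1]]}}

```text
t: 1.1
ee_pos: [206.5, -589.6, 302.2]
orientation: [-1.949, -2.463, -0.001]
ft_force: [0.2, 0.0, 0.4]
width: 88.1
```

```bash
cat >> h.py <<'E'
from scipy.spatial.transform import Rotation as Ro
def st():
    s=telemetry.get_obs();R=Ro.from_rotvec(s['orientation']).as_matrix();p=np.array(s['ee_pos']);return s,R,p
def go(target,yaw=None,grasp=True):
    s,R,p=st();g=p+R[:,2]*ctrl.tcp_to_grasp*grasp
    sh=R.T@(np.array(target)-g);cy=np.degrees(np.arctan2(R[1,0],R[0,0]))
    print('t',round(s['t'],2),'p',p.round(1),'g',g.round(1),'xyaw',cy.round(2),'tilt',R[2,2].round(4),'q6',round(s['qpos'][5],2),'F',np.round(s['ft_force'],1),'w',round(s['width'],1))
    print('shift mm',sh.round(1),'turn',None if yaw is None else np.radians(cy-yaw).round(4))
E
python3 -c "
from h import *
go([606.8,-28,120],103.1)"
```

```text
t 1.1 p [ 206.5 -589.6  302.2] g [ 206.5 -589.6  240.9] xyaw 103.3 tilt -1.0 q6 -1.49 F [0.2 0.  0.4] w 88.1
shift mm [454.3 518.8 121.3] turn 0.0034
```

{"name": "send_rows", "arguments": {"rows": [[0.03,0.0345,0,0,1],[0.03,0.0345,0,0,1],[0.03,0.0345,0,0,1],[0.03,0.0345,0,0,1],[0.03,0.0345,0,0,1]]}}

```text
t: 1.6
ee_pos: [341.6, -403.4, 302.4]
orientation: [-1.957, -2.457, -0.0]
ft_force: [0.2, -0.6, 0.4]
width: 88.2
```

{"name": "send_rows", "arguments": {"rows": [[0.03,0.0345,0,0,1],[0.03,0.0345,0,0,1],[0.03,0.0345,0,0,1],[0.03,0.0345,0,0,1],[0.03,0.0345,0,0,1]]}}

```text
t: 2.1
ee_pos: [476.2, -218.4, 302.5]
orientation: [-1.957, -2.457, 0.0]
ft_force: [1.1, -0.5, -0.9]
width: 88.3
```

```bash
python3 -c "
from h import *
go([606.8,-28,120],103.1)"
```

```text
t 2.1 p [ 476.2 -218.4  302.5] g [ 476.2 -218.4  241.2] xyaw 102.95 tilt -1.0 q6 -0.68 F [ 1.1 -0.5 -0.9] w 88.3
shift mm [156.3 170.  121.2] turn -0.0027
```

{"name": "send_rows", "arguments": {"rows": [[0.03,0.0335,0.02,0,1],[0.03,0.0335,0.02,0,1],[0.03,0.0335,0.02,0,1],[0.03,0.0335,0.02,0,1],[0.03,0.0335,0.02,0,1]]}}

```text
t: 2.6
ee_pos: [605.8, -34.7, 201.6]
orientation: [-1.956, -2.458, 0.0]
ft_force: [0.5, -0.9, -0.2]
width: 88.0
```

{"name": "send_rows", "arguments": {"rows": [[0.004,0.005,0.02,0,1],[0,0,0,0,1],[0,0,0,0,1]]}}

```text
t: 2.9
ee_pos: [608.5, -31.6, 182.3]
orientation: [-1.956, -2.457, 0.002]
ft_force: [0.5, -0.0, 0.2]
width: 87.8
```

```bash
python3 -c "
from h import *
go([606.8,-28,45],103.1)
for n in('top','side'): d=grab(n,n+'1')
c=[cv2.resize(load('top1')['color'][190:310,270:410],None,fx=4,fy=4),cv2.resize(load('side1')['color'][170:290,260:400],None,fx=4,fy=4)]
cv2.imwrite('pics/d1.png',cv2.resize(np.vstack(c),None,fx=.625,fy=.625))
"
```

```text
t 2.9 p [608.5 -31.6 182.3] g [608.4 -31.6 121. ] xyaw 102.96 tilt -1.0 q6 -0.3 F [ 0.5 -0.   0.2] w 87.8
shift mm [ 3.8 -0.6 76. ] turn -0.0024
```

View pics/d1.png

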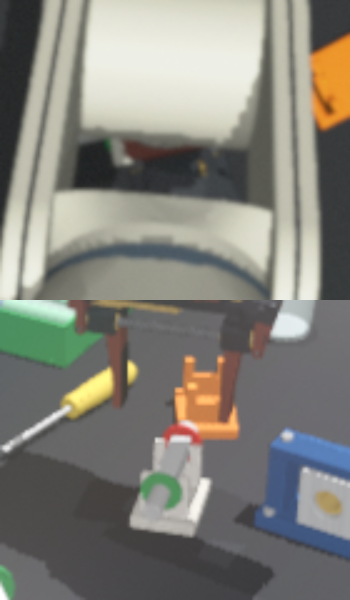

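{"name": "send_rows", "arguments": {"rows": [[0.004,-0.001,0.02,-0.002,1],[0,0,0.02,0,1],[0,0,0.02,0,1],[0,0,0.01,0,1],[0,0,0.005,0,1]]}}

```text
t: 3.5
ee_pos: [607.1, -28.6, 107.8]
orientation: [-1.956, -2.458, 0.0]
ft_force: [0.5, 0.4, -0.0]
width: 87.9
```

{"name": "send_rows", "arguments": {"rows": [[0,0,0,0,1],[0,0,0,0,-1],[0,0,0,0,-1],[0,0,0,0,-1],[0,0,0,0,-1]]}}

```text
t: 4.0
ee_pos: [607.5, -27.8, 108.1]
orientation: [1.954, 2.459, 0.001]
ft_force: [-0.2, -0.6, 0.3]
width: 59.5
```

```bash
python3 -c "
from h import *
go([606.8,-28,45],103.1)"
```

```text
t 4.0 p [607.5 -27.8 108.1] g [607.6 -27.8  46.8] xyaw 103.07 tilt -1.0 q6 -0.29 F [-0.2 -0.6  0.3] w 59.5
shift mm [-0.1 -0.8  1.8] turn -0.0006
```

{"name": "send_rows", "arguments": {"rows": [[0,0,0.001,0,-1],[0,0,0,0,-1],[0,0,0,0,-1],[0,0,0,0,-1],[0,0,0,0,-1]]}}

```text
t: 4.5
ee_pos: [607.2, -27.8, 106.6]
orientation: [-1.954, -2.459, 0.0]
ft_force: [-1.9, 0.4, 1.0]
width: 19.2
```

{"name": "send_rows", "arguments": {"rows": [[0,0,0,0,-1],[0,0,0,0,-1],[0,0,0,0,-1]]}}

```text
t: 4.8
ee_pos: [607.1, -27.8, 106.6]
orientation: [-1.954, -2.459, 0.0]
ft_force: [-1.8, 0.3, -0.6]
width: 17.7
```

```bash
python3 -c "
from h import *
go([606.8,-28,45],103.1)"
```

```text
t 4.8 p [607.1 -27.8 106.6] g [607.1 -27.8  45.3] xyaw 103.06 tilt -1.0 q6 -0.29 F [-1.8  0.3 -0.6] w 17.7
shift mm [-0.1 -0.3  0.3] turn -0.0007
```

{"name": "send_rows", "arguments": {"rows": [[0,0,-0.005,0,-1],[0,0,-0.01,0,-1],[0,0,-0.02,0,-1],[0,0,-0.03,0,-1],[0,0,-0.035,0,-1]]}}

```text
t: 5.3
ee_pos: [606.7, -27.7, 207.5]
orientation: [-1.953, -2.459, 0.001]
ft_force: [-0.3, -0.0, -1.1]
width: 18.1
```

{"name": "send_rows", "arguments": {"rows": [[0,0,0,0.141,-1],[0,0,0,0.141,-1],[0,0,0,0,-1],[0,0,0,0,-1]]}}

```text
t: 5.7
ee_pos: [607.2, -27.8, 207.1]
orientation: [2.276, 2.165, 0.0]
ft_force: [-0.3, 0.1, -1.4]
width: 17.8
```

```bash
cat >> h.py <<'E'
HY=np.radians(-3.06);EX=np.array([np.cos(HY),np.sin(HY),0]);EY=np.array([-EX[1],EX[0],0]);HC=np.array([464.2,-58.9,0])
def H(x,y,z): return HC+EX*x+EY*y+np.array([0,0,z])
def loc(p): q=np.asarray(p)-HC; return np.array([q@EX,q@EY,q[2]])
E
python3 -c "
from h import *
go(H(-5,-121,145),86.94)
for n in('top','side'): d=grab(n,n+'2')
cv2.imwrite('pics/e1.png',cv2.resize(load('side2')['color'][110:310,240:440],None,fx=3,fy=3))
"
```

```text
t 5.7 p [607.2 -27.8 207.1] g [607.3 -27.8 145.8] xyaw 87.12 tilt -1.0 q6 -0.02 F [-0.3  0.1 -1.4] w 17.8
shift mm [-159.3 -146.7    0.7] turn 0.0032
```

View pics/e1.png

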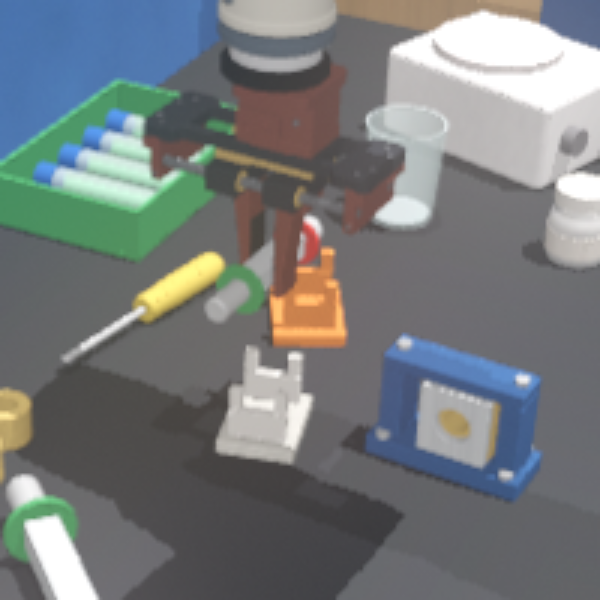

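```bash
cat >> h.py <<'E'
def gaugepts(d,box,zr):
    u0,u1,v0,v1=box;U,V=np.meshgrid(np.arange(u0,u1),np.arange(v0,v1));uv=np.c_[U.ravel(),V.ravel()]
    P=depthpt(d,uv);c=d['color'][uv[:,1],uv[:,0]].astype(int)
    m=(P[:,2]>zr[0])&(P[:,2]<zr[1]);return uv[m],P[m],c[m]
E
python3 -c "
from h import *
s=load('side2');uv,P,c=gaugepts(s,(305,352,180,222),(120,175))
S,R,p=st();g=p+R[:,2]*61.3
L=(P-g)@np.c_[R[:,0],R[:,1],R[:,2]]
sat=c.max(1)-c.min(1)
k=(sat<25)&(c.min(1)>90)&(abs(L[:,1])<14)
for lo in range(-70,90,8):
    q=k&(L[:,0]>=lo)&(L[:,0]<lo+8)
    if q.sum()>3: print(lo,q.sum(),L[q].mean(0).round(1),L[q,1].min().round(1),L[q,1].max().round(1),L[q,2].min().round(1),L[q,2].max().round(1))
print(L[k,0].min(),L[k,0].max())
gr=(c[:,1]>c[:,2]+25)&(c[:,1]>c[:,0]+15);print('green',gr.sum(),L[gr].mean(0),L[gr].min(0),L[gr].max(0))
"
```

```text
-70 4 [-64.   -5.8  -6.1] -10.1 -2.0 -8.2 -3.0
-62 6 [-60.8  -7.9  -6.6] -11.1 -1.5 -10.3 -1.6
-38 10 [-34.7  -9.5   1. ] -10.5 -8.4 -8.0 8.3
-14 7 [-8.7  5.4 -7.7] 1.1 10.3 -9.7 -5.5
-6 10 [-1.9  2.3 -8. ] -2.1 7.7 -9.4 -6.3
2 18 [ 7.1 -1.2 -8.7] -11.0 8.2 -26.9 0.5
10 36 [13.2 -5.2 -6.9] -13.3 12.4 -24.8 8.5
18 22 [21.4 -6.3 -4.4] -12.3 5.6 -9.5 8.4
26 4 [28.8 -9.8 -7.2] -11.0 -8.1 -9.1 -3.2
42 20 [45.9 -3.2 -4.3] -10.0 13.5 -10.6 3.6
50 24 [54.3 -5.6 -4.5] -11.7 3.5 -9.7 4.7
58 20 [62.4 -5.2 -4.7] -10.6 3.8 -10.1 4.5
66 23 [70.  -4.5 -3.2] -10.1 4.4 -8.7 6.2
74 46 [76.5 -2.2 -0.1] -12.2 7.0 -9.2 8.4
-64.40489458920693 80.43559038004233
green 120 [41.86856605 -5.27355442 -3.2131694 ] [ 21.53123177 -20.0343825  -17.53117723] [46.75452638 17.38523245 19.13082365]
```

{"name": "send_rows", "arguments": {"rows": [[-0.032,-0.029,0,0.003,-1],[-0.032,-0.029,0,0,-1],[-0.032,-0.03,0,0,-1],[-0.032,-0.03,0,0,-1],[-0.031,-0.029,0,0,-1]]}}

```text
t: 6.3
ee_pos: [450.2, -179.1, 206.6]
orientation: [-2.281, -2.16, 0.0]
ft_force: [0.1, 0.6, -2.5]
width: 17.9
```

{"name": "send_rows", "arguments": {"rows": [[0,0,0.02,0,-1],[0,0,0.03,0,-1],[0,0,0.03,0,-1],[0,0,0.02,0,-1],[0,0,0,0,-1]]}}

```text
t: 6.8
ee_pos: [450.2, -177.7, 104.4]
orientation: [-2.279, -2.156, 0.003]
ft_force: [-0.1, 1.3, -1.6]
width: 18.0
```

```bash
python3 -c "
from h import *
go(H(-5,-121,45),86.94)
for n in('top','side'): d=grab(n,n+'3')
a=cv2.resize(load('side3')['color'][150:300,330:480],None,fx=4,fy=4);b=cv2.resize(load('top3')['color'][240:390,320:470],None,fx=4,fy=4)
cv2.imwrite('pics/f1.png',cv2.resize(np.hstack([a,b]),(800,400)))
"
```

```text
t 6.8 p [ 450.2 -177.7  104.4] g [ 449.9 -177.6   43.1] xyaw 86.82 tilt -1.0 q6 -0.35 F [-0.1  1.3 -1.6] w 18.0
shift mm [-1.7  3.  -1.9] turn -0.0021
```

View pics/f1.png

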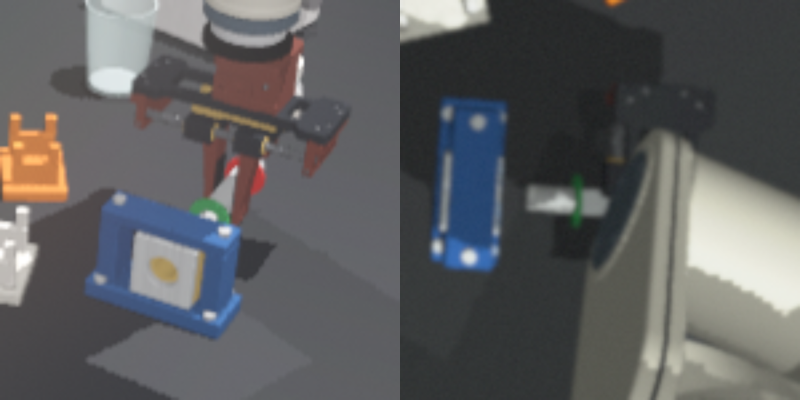

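```bash
cat >> h.py <<'E'
def topmeas(t):
    U,V=np.meshgrid(np.arange(325,400),np.arange(270,345));uv=np.c_[U.ravel(),V.ravel()];P=depthpt(t,uv)
    L=np.c_[(P-HC)@EX,(P-HC)@EY,P[:,2]];c=t['color'][uv[:,1],uv[:,0]].astype(int);return uv,L,c
E
python3 -c "
from h import *
t=load('top3');uv,L,c=topmeas(t)
k=(c.min(1)>100)&(L[:,2]>35)&(L[:,2]<60)&(L[:,1]<-25)&(L[:,1]>-90)
for lo in range(-90,-25,6):
    q=k&(L[:,1]>=lo)&(L[:,1]<lo+6)
    if q.sum()>2: print(lo,q.sum(),L[q].mean(0).round(1),L[q,0].min().round(1),L[q,0].max().round(1),np.percentile(L[q,2],90).round(1))
print(L[k,1].max())
q=(abs(L[:,2]-73)<4)&(L[:,1]<-17)&(L[:,1]>-22);print(np.sort(L[q,0]).round(1))
q=(abs(L[:,2]-73)<4)&(L[:,1]>17)&(L[:,1]<22);print(np.sort(L[q,0]).round(1))
b=(c[:,0]>c[:,2]+40)&(abs(L[:,2]-86)<4);r=cv2.minAreaRect(L[b][:,:2].astype(np.float32));print(r)
S,R,p=st();print(loc(p))
# colour strip extents per column
for col in (336,337,356,357):
    print(col,[ (r,int(t['color'][r,col].min())) for r in range(288,332)])
"
```

```text
-90 28 [ -7.  -87.1  50.9] -15.5 1.9 53.0
-84 4 [ -5.1 -81.9  58.7] -9.3 -1.8 59.5
-78 19 [ -8.8 -74.7  50. ] -15.1 -1.4 51.7
-72 25 [ -8.  -69.1  50.3] -15.8 0.3 52.3
-66 28 [ -8.4 -63.1  49.8] -16.3 0.1 52.1
-60 20 [ -8.3 -57.4  49.3] -16.6 -2.4 53.2
-54 21 [ -6.7 -51.6  50.2] -13.2 -0.8 52.6
-48 22 [ -6.2 -45.9  50.5] -13.3 0.6 53.1
-43.61321216577981
[-33.3 -31.4 -29.7 -27.7 -26.  -24.  -22.2 -20.4 -18.4 -18.1 -16.7 -16.1
 -14.6 -14.4 -12.7 -10.6  -8.6  -7.1  -4.9  -3.1  -1.4   0.5   2.4   4.4
   6.2   7.8  10.1  10.2  12.   12.   13.8  13.9  15.8  17.8  19.5  21.4]
[-41.2 -31.  -30.4 -29.  -28.4 -27.  -26.7 -25.2 -22.8 -22.8 -20.9 -19.2
 -17.3 -15.5 -13.6 -11.4 -11.4 -10.   -9.8  -7.8  -7.7  -6.2  -5.7  -4.
  -3.9  -2.2  -2.   -0.4  -0.2   1.6   1.6   3.6   3.6   5.2   5.4   7.2
   9.4  11.1  13.   15.   16.8  17.1  18.7  18.9  20.5  20.9  22.5]
((-0.5373573303222656, 0.05292701721191406), (33.96430206298828, 113.39685821533203), 89.99772644042969)
[  -6.17215955 -119.84524647  106.70033145]
336 [(288, 38), (289, 38), (290, 41), (291, 36), (292, 36), (293, 39), (294, 36), (295, 
[... 1251 characters left out ...]
, 110), (316, 104), (317, 104), (318, 106), (319, 104), (320, 101), (321, 106), (322, 102), (323, 101), (324, 113), (325, 129), (326, 149), (327, 140), (328, 102), (329, 64), (330, 54), (331, 63)]
357 [(288, 36), (289, 38), (290, 36), (291, 36), (292, 39), (293, 33), (294, 36), (295, 36), (296, 40), (297, 40), (298, 59), (299, 92), (300, 103), (301, 102), (302, 103), (303, 106), (304, 101), (305, 99), (306, 104), (307, 101), (308, 99), (309, 107), (310, 117), (311, 118), (312, 114), (313, 114), (314, 111), (315, 104), (316, 99), (317, 97), (318, 98), (319, 93), (320, 88), (321, 87), (322, 83), (323, 78), (324, 86), (325, 92), (326, 102), (327, 96), (328, 74), (329, 58), (330, 53), (331, 54)]
```

{"name": "send_rows", "arguments": {"rows": [[0,0.001,0,0,-1],[0.01,0,0,0,-1],[0.007,0,0,0,-1],[0,0,0,0,-1],[0,0,0,0,-1]]}}

```text
t: 7.4
ee_pos: [453.7, -160.9, 107.0]
orientation: [2.282, 2.158, 0.0]
ft_force: [-0.5, 0.0, -1.7]
width: 18.1
```

```bash
cat > m.py <<'E'
from h import *
s,R,p=st();g=p+R[:,2]*61.3
print('t',round(s['t'],2),'loc',loc(g).round(2),'pz',p[2].round(1),'yaw',np.degrees(np.arctan2(R[1,0],R[0,0])).round(2),'tilt',np.degrees(np.array([R[0,2],R[1,2]])).round(2),'F tool',(R.T@np.array(s['ft_force'])).round(1),'M',(R.T@np.array(s['moment'])).round(2),'w',round(s['width'],1))
E
python3 m.py; python3 -c "
from h import *
t=grab('top','top4');uv,L,c=topmeas(t)
k=(c.min(1)>100)&(L[:,2]>35)&(L[:,2]<60)&(L[:,1]<-22)&(L[:,1]>-90)
for lo in range(-90,-20,6):
    q=k&(L[:,1]>=lo)&(L[:,1]<lo+6)
    if q.sum()>2: print(lo,q.sum(),L[q].mean(0).round(1),L[q,0].min().round(1),L[q,0].max().round(1),np.percentile(L[q,2],90).round(1))
print(L[k,1].max())
cv2.imwrite('pics/g1.png',cv2.resize(t['color'][270:350,320:420],None,fx=7,fy=7,interpolation=cv2.INTER_CUBIC))
";python3 m.py
```

```text
t 7.4 loc [  -4.97 -102.44   45.73] pz 107.0 yaw 86.8 tilt [ 0.03 -0.01] F tool [-0.  -0.5  1.7] M [-0.03 -0.04 -0.02] w 18.1
-78 24 [ -2.8 -74.2  53.9] -12.5 5.1 56.5
-72 28 [ -4.8 -69.   53.5] -13.0 4.7 55.1
-60 18 [ -5.  -57.2  52.5] -10.5 1.5 54.4
-54 21 [ -5.2 -51.2  52.5] -10.8 1.1 55.3
-48 22 [ -5.2 -45.2  52.5] -11.4 0.9 55.1
-42 22 [ -5.  -39.2  52.5] -11.9 2.3 55.2
-36 23 [ -3.7 -33.1  52.8] -10.1 3.6 55.5
-30 12 [ -2.7 -28.7  52.8] -10.3 3.3 55.2
-27.5807213097545
t 7.45 loc [  -4.99 -102.64   45.62] pz 106.9 yaw 86.78 tilt [ 0.03 -0.01] F tool [-0.6 -0.5  2.5] M [-0.1  -0.06  0.04] w 17.8
```

View pics/g1.png

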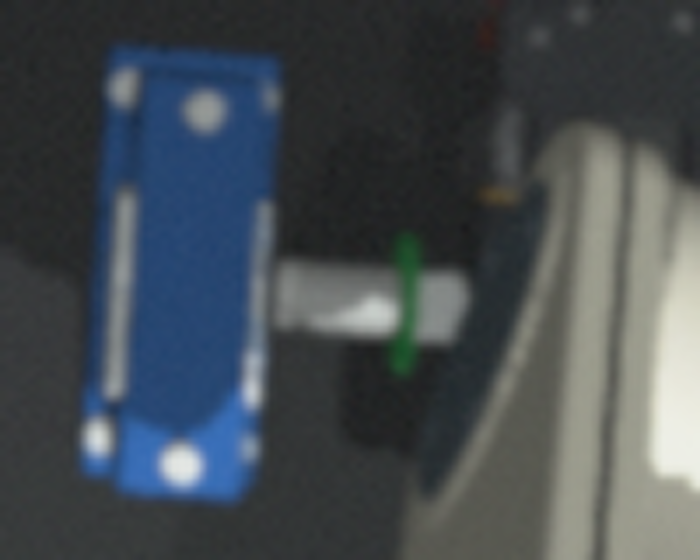

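{"name": "send_rows", "arguments": {"rows": [[0.002,0,0.0005,0,-1],[0.002,0,0,0,-1],[0.002,0,0,0,-1],[0.002,0,0,0,-1],[0,0,0,0,-1]]}}

```text
t: 7.95
ee_pos: [453.9, -153.1, 106.1]
orientation: [-2.283, -2.157, 0.0]
ft_force: [1.0, -0.0, -2.2]
width: 17.9
```

```bash
python3 m.py
```

```text
t 7.95 loc [ -5.24 -94.6   44.81] pz 106.1 yaw 86.75 tilt [-0.01  0.01] F tool [0.  0.9 2.2] M [-0.09  0.02 -0.04] w 17.9
```

{"name": "send_rows", "arguments": {"rows": [[0.001,0,0,0,-1],[0.001,0,0,0,-1],[0.001,0,0,0,-1],[0,0,0,0,-1]]}}

```text
t: 8.35
ee_pos: [454.1, -150.2, 106.2]
orientation: [-2.284, -2.157, 0.0]
ft_force: [0.3, -0.6, -1.8]
width: 17.6
```

```bash
python3 m.py
```

```text
t 8.35 loc [ -5.19 -91.72  44.87] pz 106.2 yaw 86.74 tilt [-0.01  0.  ] F tool [-0.5  0.3  1.8] M [-0.06 -0.08 -0.  ] w 17.6
```

{"name": "send_rows", "arguments": {"rows": [[0.001,0,0,-0.003,-1],[0.001,0,0,0,-1],[0,0,0,0,-1]]}}

```text
t: 8.65
ee_pos: [454.3, -148.2, 106.2]
orientation: [-2.28, -2.161, 0.0]
ft_force: [-0.2, -0.6, -2.1]
width: 17.7
```

```bash
python3 m.py
```

```text
t 8.65 loc [ -5.16 -89.73  44.87] pz 106.2 yaw 86.91 tilt [-0.  0.] F tool [-0.6 -0.2  2.1] M [-0.07 -0.01 -0.  ] w 17.7
```

{"name": "send_rows", "arguments": {"rows": [[0.001,0,0,0,-1],[0.001,0,0,0,-1],[0,0,0,0,-1]]}}

```text
t: 8.95
ee_pos: [454.4, -146.4, 106.2]
orientation: [2.28, 2.161, -0.0]
ft_force: [-0.4, -1.3, -0.9]
width: 17.9
```

```bash
python3 m.py
```

```text
t 8.95 loc [ -5.09 -87.89  44.9 ] pz 106.2 yaw 86.92 tilt [ 0.01 -0.01] F tool [-1.3 -0.3  0.9] M [-0.05 -0.28  0.01] w 17.9
```

{"name": "send_rows", "arguments": {"rows": [[0.001,0,0,0,-1],[0,0,0,0,-1]]}}

```text
t: 9.15
ee_pos: [454.2, -145.1, 106.1]
orientation: [-2.28, -2.16, 0.0]
ft_force: [-0.3, 0.8, -1.1]
width: 17.8
```

```bash
python3 m.py
```

```text
t 9.15 loc [ -5.43 -86.64  44.81] pz 106.1 yaw 86.91 tilt [-0.03  0.02] F tool [ 0.8 -0.3  1.1] M [ 0.    0.05 -0.03] w 17.8
```

{"name": "send_rows", "arguments": {"rows": [[0.001,0,0,0,-1],[0,0,0,0,-1]]}}

```text
t: 9.35
ee_pos: [454.3, -144.1, 106.1]
orientation: [-2.28, -2.16, 0.0]
ft_force: [-1.0, -0.2, -1.4]
width: 17.7
```

```bash
python3 m.py
```

```text
t 9.35 loc [ -5.41 -85.63  44.82] pz 106.1 yaw 86.91 tilt [-0.03  0.01] F tool [-0.2 -1.   1.4] M [ 0.11  0.02 -0.1 ] w 17.7
```

{"name": "send_rows", "arguments": {"rows": [[0.001,0,0,0,-1],[0.001,0,0,0,-1],[0,0,0,0,-1]]}}

```text
t: 9.65
ee_pos: [454.4, -142.2, 106.1]
orientation: [-2.28, -2.161, 0.0]
ft_force: [-1.7, 0.7, -1.3]
width: 17.8
```

```bash
python3 m.py
```

```text
t 9.65 loc [ -5.33 -83.67  44.84] pz 106.1 yaw 86.91 tilt [-0.02  0.01] F tool [ 0.6 -1.8  1.3] M [ 0.13 -0.01 -0.09] w 17.8
```

{"name": "send_rows", "arguments": {"rows": [[0.001,0,0,0,-1],[0.001,0,0,0,-1],[0,0,0,0,-1]]}}

```text
t: 9.95
ee_pos: [454.6, -140.2, 106.2]
orientation: [-2.28, -2.161, 0.0]
ft_force: [-1.4, 0.2, -1.1]
width: 17.5
```

```bash
python3 m.py
```

```text
t 9.95 loc [ -5.27 -81.7   44.86] pz 106.2 yaw 86.91 tilt [-0.01  0.01] F tool [ 0.1 -1.5  1.1] M [ 0.26 -0.01 -0.14] w 17.5
```

{"name": "send_rows", "arguments": {"rows": [[0.001,-0.0003,0,0,-1],[0.001,0,0,0,-1],[0.001,0,0,0,-1]]}}

```text
t: 10.25
ee_pos: [454.6, -137.3, 106.2]
orientation: [2.281, 2.161, 0.0]
ft_force: [-2.3, -0.8, -1.1]
width: 17.9
```

```bash
python3 m.py
```

```text
t 10.25 loc [ -5.37 -78.77  44.91] pz 106.2 yaw 86.9 tilt [ 0.01 -0.  ] F tool [-0.9 -2.3  1.1] M [ 0.23 -0.18 -0.07] w 17.9
```

{"name": "send_rows", "arguments": {"rows": [[0.001,0,0,0,-1],[0.001,0,0,0,-1],[0.001,0,0,0,-1]]}}

```text
t: 10.55
ee_pos: [454.8, -134.3, 106.2]
orientation: [2.281, 2.161, 0.0]
ft_force: [-0.7, -1.4, -1.3]
width: 17.5
```

```bash
python3 m.py
```

```text
t 10.55 loc [ -5.38 -75.76  44.9 ] pz 106.2 yaw 86.91 tilt [ 0.01 -0.  ] F tool [-1.4 -0.6  1.3] M [ 0.25 -0.1  -0.14] w 17.5
```

Smooth sliding. Continue.

{"name": "send_rows", "arguments": {"rows": [[0.001,0,0,0,-1],[0.001,0,0,0,-1],[0.001,0,0,0,-1],[0.001,0,0,0,-1]]}}

```text
t: 10.95
ee_pos: [455.0, -130.3, 106.2]
orientation: [2.281, 2.161, 0.0]
ft_force: [-1.2, -1.9, -0.9]
width: 17.9
```

```bash
python3 m.py
```

```text
t 10.95 loc [ -5.39 -71.76  44.91] pz 106.2 yaw 86.9 tilt [0.01 0.  ] F tool [-1.9 -1.1  0.9] M [ 0.16 -0.22 -0.1 ] w 17.9
```

{"name": "send_rows", "arguments": {"rows": [[0.001,0,0,0,-1],[0.001,0,0,0,-1],[0.001,0,0,0,-1],[0.001,0,0,0,-1]]}}

```text
t: 11.35
ee_pos: [455.1, -126.3, 106.2]
orientation: [-2.281, -2.161, 0.0]
ft_force: [-0.9, -1.7, -1.0]
width: 17.9
```

```bash
python3 m.py
```

```text
t 11.35 loc [ -5.45 -67.76  44.87] pz 106.2 yaw 86.9 tilt [-0.  0.] F tool [-1.8 -0.8  1. ] M [ 0.14 -0.2  -0.13] w 17.9
```

{"name": "send_rows", "arguments": {"rows": [[0.001,0,0,0,-1],[0.001,0,0,0,-1]]}}

```text
t: 11.55
ee_pos: [455.3, -124.3, 106.2]
orientation: [-2.281, -2.161, 0.0]
ft_force: [-1.9, -0.9, -1.1]
width: 18.1
```

{"name": "send_rows", "arguments": {"rows": [[0.0007,0,0,0,-1],[0,0,0,0,-1]]}}

```text
t: 11.75
ee_pos: [455.3, -123.5, 106.2]
orientation: [-2.28, -2.161, -0.0]
ft_force: [-1.3, -0.1, -1.4]
width: 18.1
```

```bash
python3 m.py; python3 -c "
from h import *
t=grab('top','top5');cv2.imwrite('pics/h1.png',cv2.resize(t['color'][270:350,320:420],None,fx=7,fy=7,interpolation=cv2.INTER_CUBIC))
";
```

```text
t 11.75 loc [ -5.45 -65.    44.87] pz 106.2 yaw 86.91 tilt [-0.    0.01] F tool [-0.1 -1.3  1.4] M [ 0.18  0.01 -0.  ] w 18.1
```

View pics/h1.png

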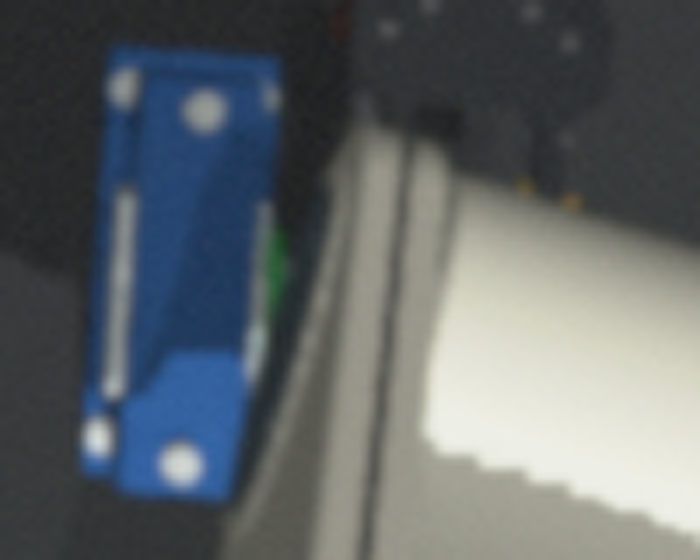

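{"name": "send_rows", "arguments": {"rows": [[0.0007,0,0,0,-1],[0,0,0,0,-1]]}}

```text
t: 12.0
ee_pos: [455.3, -122.9, 106.2]
orientation: [-2.281, -2.161, 0.0]
ft_force: [-2.1, -0.9, 0.2]
width: 17.5
```

{"name": "send_rows", "arguments": {"rows": [[0.0007,0,0,0,-1],[0,0,0,0,-1]]}}

```text
t: 12.2
ee_pos: [455.4, -122.2, 106.2]
orientation: [-2.281, -2.161, 0.0]
ft_force: [-2.5, -1.0, 0.2]
width: 17.7
```

```bash
python3 m.py
```

```text
t 12.2 loc [ -5.43 -63.71  44.88] pz 106.2 yaw 86.9 tilt [-0.  0.] F tool [-1.2 -2.4 -0.2] M [ 0.18 -0.12 -0.09] w 17.7
```

{"name": "send_rows", "arguments": {"rows": [[0.0007,0,0,0,-1],[0,0,0,0,-1]]}}

```text
t: 12.4
ee_pos: [455.4, -121.5, 106.2]
orientation: [-2.281, -2.161, 0.0]
ft_force: [-1.3, 0.4, -1.7]
width: 17.9
```

{"name": "send_rows", "arguments": {"rows": [[0.0007,0,0,0,-1],[0,0,0,0,-1]]}}

```text
t: 12.6
ee_pos: [455.4, -121.2, 106.2]
orientation: [2.28, 2.161, -0.001]
ft_force: [-2.7, -5.6, 0.0]
width: 17.6
```

```bash
python3 m.py
```

```text
t 12.6 loc [ -5.43 -62.74  44.91] pz 106.2 yaw 86.93 tilt [ 0.   -0.03] F tool [-5.8 -2.4 -0. ] M [ 0.35 -0.89 -0.09] w 17.6
```

{"name": "send_rows", "arguments": {"rows": [[0.0002,0,0,0,-1],[0,0,0,0,-1],[0,0,0,0,-1]]}}

```text
t: 12.9
ee_pos: [455.4, -121.2, 106.2]
orientation: [2.28, 2.161, -0.001]
ft_force: [-3.2, -5.7, -0.8]
width: 17.8
```

```bash
python3 m.py
```

```text
t 12.9 loc [ -5.44 -62.73  44.91] pz 106.2 yaw 86.92 tilt [ 0.   -0.04] F tool [-5.8 -2.9  0.9] M [ 0.37 -1.08 -0.05] w 17.8
```

{"name": "send_rows", "arguments": {"rows": [[-0.001,-0.0002,0,0,-1],[-0.003,0,0,0,-1],[-0.005,0,0,0,-1],[-0.007,0,0,0,-1],[-0.007,0,0,0,-1]]}}

```text
t: 13.4
ee_pos: [454.1, -144.2, 106.2]
orientation: [2.28, 2.161, 0.0]
ft_force: [-0.6, 0.6, -2.1]
width: 17.5
```

```bash
python3 m.py
```

```text
t 13.4 loc [ -5.47 -85.73  44.92] pz 106.2 yaw 86.91 tilt [ 0.02 -0.  ] F tool [ 0.6 -0.6  2.1] M [-0.01 -0.02 -0.12] w 17.5
```

{"name": "send_rows", "arguments": {"rows": [[-0.008,0,0,0,-1],[-0.01,0,0,0,-1],[-0.01,0,0,0,-1],[-0.01,0,0,0,-1],[-0.01,0,0,0,-1]]}}

```text
t: 13.9
ee_pos: [451.4, -192.6, 106.2]
orientation: [2.281, 2.16, 0.0]
ft_force: [-1.4, -0.6, -1.5]
width: 18.1
```

```bash
python3 m.py
```

```text
t 13.9 loc [  -5.65 -134.16   44.87] pz 106.2 yaw 86.89 tilt [ 0.01 -0.  ] F tool [-0.7 -1.4  1.5] M [-0.11 -0.01  0.01] w 18.1
```

{"name": "send_rows", "arguments": {"rows": [[0,0,-0.02,0,-1],[0,0,-0.03,0,-1],[0,0,-0.03,0,-1],[0,0,-0.02,0,-1],[0,0,0,0,-1]]}}

```text
t: 14.4
ee_pos: [452.7, -192.6, 208.6]
orientation: [2.277, 2.157, 0.003]
ft_force: [0.0, 0.6, -1.7]
width: 18.0
```

{"name": "send_rows", "arguments": {"rows": [[0.025,0,0,0,-1],[0.04,0,0,0,-1],[0.04,0,0,0,-1],[0.04,0,0,0,-1],[0.04,0,0,0,-1]]}}

```text
t: 14.9
ee_pos: [460.8, -5.6, 205.0]
orientation: [-2.28, -2.159, 0.002]
ft_force: [1.5, -0.6, -1.6]
width: 18.0
```

{"name": "send_rows", "arguments": {"rows": [[0.035,0,0,0,-1],[0.024,0,0,0,-1],[0,0,0,0,-1],[0,0,0,0,-1]]}}

```text
t: 15.3
ee_pos: [464.1, 52.0, 205.2]
orientation: [-2.278, -2.162, 0.002]
ft_force: [-0.1, -0.1, -1.8]
width: 18.2
```

```bash
python3 m.py; python3 -c "
from h import *
go(H(-5.5,110,44.9),86.94)"
```

```text
t 15.3 loc [ -6.12 110.73 143.87] pz 205.2 yaw 86.99 tilt [-0.1  -0.02] F tool [-0.1 -0.1  1.8] M [-0.05 -0.05 -0.02] w 18.2
t 15.3 p [464.1  52.  205.2] g [464.   52.  143.9] xyaw 86.99 tilt -1.0 q6 0.14 F [-0.1 -0.1 -1.8] w 18.2
shift mm [-0.7  0.8 99. ] turn 0.0009
```

{"name": "send_rows", "arguments": {"rows": [[0,0.0005,0.02,0,-1],[0,0,0.03,0,-1],[0,0,0.03,0,-1],[0,0,0.015,0,-1],[0,0,0.005,0,-1]]}}

```text
t: 15.8
ee_pos: [463.9, 50.6, 104.2]
orientation: [-2.281, -2.157, 0.005]
ft_force: [0.1, 0.7, -1.8]
width: 17.5
```

{"name": "send_rows", "arguments": {"rows": [[0,0,0,0,-1],[0,0,0,0,-1],[0,0,0,0,-1]]}}

```text
t: 16.1
ee_pos: [465.7, 51.9, 107.0]
orientation: [2.28, 2.16, 0.002]
ft_force: [-0.4, -0.4, -1.8]
width: 17.8
```

```bash
python3 m.py; python3 -c "
from h import *
go(H(-5.5,110,44.9),86.94)
for n in('top','side'): d=grab(n,n+'6')
a=cv2.resize(load('side6')['color'][190:310,300:420],None,fx=4,fy=4);b=cv2.resize(load('top6')['color'][240:360,260:380],None,fx=4,fy=4)
cv2.imwrite('pics/i1.png',cv2.resize(np.hstack([a,b]),(800,400)))
"
```

```text
t 16.1 loc [ -4.3  110.69  45.72] pz 107.0 yaw 86.89 tilt [0.1  0.01] F tool [-0.4 -0.4  1.8] M [-0.15 -0.01  0.03] w 17.8
t 16.1 p [465.7  51.9 107. ] g [465.8  51.9  45.7] xyaw 86.89 tilt -1.0 q6 0.14 F [-0.4 -0.4 -1.8] w 17.8
shift mm [-0.7 -1.2  0.8] turn -0.0009
```

View pics/i1.png

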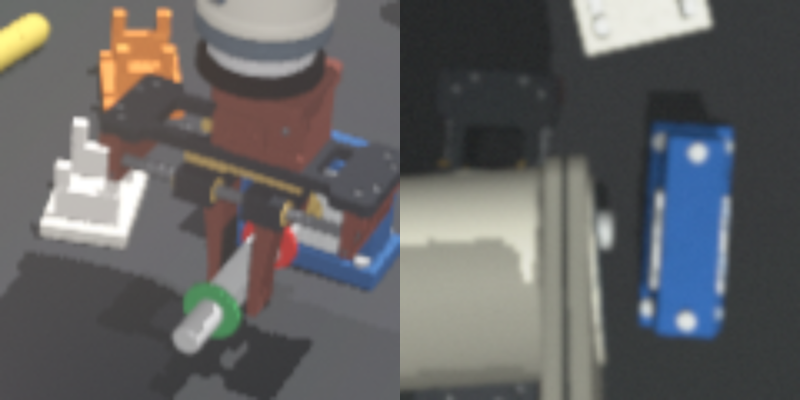

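{"name": "send_rows", "arguments": {"rows": [[-0.005,-0.0005,0,0,-1],[-0.006,0,0,0,-1],[-0.005,0,0,0,-1],[0,0,0,0,-1],[0,0,0,0,-1]]}}

```text
t: 16.7
ee_pos: [463.8, 35.9, 106.2]
orientation: [2.281, 2.16, 0.0]
ft_force: [1.0, -0.5, -2.2]
width: 17.8
```

```bash
python3 m.py
```

```text
t 16.7 loc [-5.49 94.6  44.9 ] pz 106.2 yaw 86.87 tilt [0. 0.] F tool [-0.4  1.1  2.2] M [-0.06 -0.04 -0.04] w 17.8
```

Aligned (x −5.5, z 44.9, as for the bore). Approach slowly.

{"name": "send_rows", "arguments": {"rows": [[-0.002,0,0,-0.001,-1],[-0.002,0,0,0,-1],[-0.002,0,0,0,-1],[-0.002,0,0,0,-1],[0,0,0,0,-1]]}}

```text
t: 17.2
ee_pos: [463.3, 27.9, 106.2]
orientation: [-2.28, -2.162, 0.0]
ft_force: [0.3, 0.4, -1.6]
width: 17.9
```

```bash
python3 m.py
```

```text
t 17.2 loc [-5.58 86.66 44.86] pz 106.2 yaw 86.95 tilt [-0.01 -0.  ] F tool [0.4 0.3 1.6] M [-0.05 -0.03 -0.02] w 17.9
```

{"name": "send_rows", "arguments": {"rows": [[-0.001,0,0,0,-1],[-0.001,0,0,0,-1],[-0.001,0,0,0,-1],[0,0,0,0,-1]]}}

```text
t: 17.6
ee_pos: [463.2, 25.0, 106.2]
orientation: [-2.28, -2.162, -0.0]
ft_force: [0.1, 0.9, -2.2]
width: 17.7
```

```bash
python3 m.py
```

```text
t 17.6 loc [-5.52 83.76 44.88] pz 106.2 yaw 86.96 tilt [-0.  0.] F tool [0.9 0.  2.2] M [-0.05 -0.01 -0.05] w 17.7
```

{"name": "send_rows", "arguments": {"rows": [[-0.001,0,0,0,-1],[-0.001,0,0,0,-1],[-0.001,0,0,0,-1],[0,0,0,0,-1]]}}

```text
t: 18.0
ee_pos: [463.0, 22.0, 106.2]
orientation: [-2.28, -2.162, 0.0]
ft_force: [-0.1, -0.0, -2.3]
width: 18.1
```

```bash
python3 m.py
```

```text
t 18.0 loc [-5.54 80.75 44.87] pz 106.2 yaw 86.96 tilt [-0. -0.] F tool [-0.  -0.1  2.3] M [-0.07  0.01 -0.02] w 18.1
```

{"name": "send_rows", "arguments": {"rows": [[-0.001,0,0,0,-1],[-0.001,0,0,0,-1],[0,0,0,0,-1]]}}

```text
t: 18.3
ee_pos: [462.9, 20.1, 106.2]
orientation: [-2.28, -2.162, 0.0]
ft_force: [-0.9, 1.1, -1.0]
width: 17.9
```

```bash
python3 m.py
```

```text
t 18.3 loc [-5.53 78.77 44.87] pz 106.2 yaw 86.96 tilt [-0.  0.] F tool [ 1. -1.  1.] M [-0.04 -0.05  0.01] w 17.9
```

{"name": "send_rows", "arguments": {"rows": [[-0.0007,0,0,0,-1],[0,0,0,0,-1]]}}

```text
t: 18.5
ee_pos: [462.9, 19.4, 106.2]
orientation: [2.28, 2.162, 0.0]
ft_force: [0.2, 0.2, -2.0]
width: 17.8
```

{"name": "send_rows", "arguments": {"rows": [[-0.0007,0,0,0,-1],[0,0,0,0,-1]]}}

```text
t: 18.7
ee_pos: [462.8, 18.7, 106.2]
orientation: [-2.28, -2.162, 0.0]
ft_force: [0.3, 0.8, -2.1]
width: 17.7
```

```bash
python3 m.py
```

```text
t 18.7 loc [-5.54 77.41 44.89] pz 106.2 yaw 86.96 tilt [-0. -0.] F tool [0.8 0.2 2.1] M [-0.06 -0.04  0.01] w 17.7
```

{"name": "send_rows", "arguments": {"rows": [[-0.0005,0,0,0,-1],[0,0,0,0,-1]]}}

```text
t: 18.9
ee_pos: [462.8, 18.4, 106.2]
orientation: [-2.28, -2.161, -0.0]
ft_force: [-0.6, 4.2, -1.8]
width: 18.2
```

{"name": "send_rows", "arguments": {"rows": [[-0.0005,0,0,0,-1],[0,0,0,0,-1]]}}

```text
t: 19.1
ee_pos: [462.8, 18.3, 106.2]
orientation: [-2.28, -2.161, -0.001]
ft_force: [0.2, 6.9, -2.0]
width: 17.8
```

```bash
python3 m.py
```

```text
t 19.1 loc [-5.47 77.09 44.93] pz 106.2 yaw 86.94 tilt [0.01 0.04] F tool [ 6.9 -0.2  2.1] M [-0.04  1.23 -0.01] w 17.8
```

{"name": "send_rows", "arguments": {"rows": [[-0.0005,0,0,0,-1],[0,0,0,0,-1]]}}

```text
t: 19.3
ee_pos: [462.8, 18.2, 106.3]
orientation: [-2.28, -2.161, -0.002]
ft_force: [0.7, 12.4, -0.7]
width: 17.7
```

```bash
python3 m.py
```

```text
t 19.3 loc [-5.47 77.02 44.96] pz 106.3 yaw 86.93 tilt [0.02 0.07] F tool [12.4  0.   0.7] M [-0.02  1.92  0.06] w 17.7
```

Refused at 12 N; hold.

{"name": "send_rows", "arguments": {"rows": [[0,0,0,0,-1],[0,0,0,0,-1],[0,0,0,0,-1],[0,0,0,0,-1],[0,0,0,0,-1]]}}

```text
t: 19.8
ee_pos: [462.9, 18.2, 106.2]
orientation: [-2.28, -2.161, -0.002]
ft_force: [0.8, 11.1, -1.3]
width: 17.9
```

{"name": "send_rows", "arguments": {"rows": [[0,0,0,0,-1],[0,0,0,0,-1],[0,0,0,0,-1],[0,0,0,0,-1],[0,0,0,0,-1]]}}

```text
t: 20.3
ee_pos: [462.8, 18.2, 106.2]
orientation: [-2.28, -2.161, -0.002]
ft_force: [-0.6, 11.3, -0.6]
width: 17.7
```

{"name": "send_rows", "arguments": {"rows": [[0,0,0,0,-1],[0,0,0,0,-1],[0,0,0,0,-1]]}}

```text
t: 20.6
ee_pos: [462.8, 18.2, 106.2]
orientation: [-2.28, -2.161, -0.002]
ft_force: [0.1, 12.0, -1.5]
width: 17.7
```

```bash
python3 m.py
```

```text
t 20.6 loc [-5.48 77.04 44.95] pz 106.2 yaw 86.93 tilt [0.01 0.07] F tool [12.  -0.6  1.5] M [-0.03  1.89  0.01] w 17.7
```

{"name": "send_rows", "arguments": {"rows": [[0.002,0,0,0,-1],[0.006,0,0,0,-1],[0.01,0,0,0,-1],[0.012,0,0,0,-1],[0.01,0,0,0,-1]]}}

```text
t: 21.1
ee_pos: [464.9, 58.3, 106.2]
orientation: [2.279, 2.162, 0.0]
ft_force: [0.3, 0.0, -1.6]
width: 17.8
```

{"name": "send_rows", "arguments": {"rows": [[0,0,-0.015,0,-1],[0,0,-0.025,0,-1],[0,0,-0.03,0,-1],[0,0,-0.03,0,-1],[0,0,0,0,-1]]}}

```text
t: 21.6
ee_pos: [466.7, 58.1, 209.3]
orientation: [2.276, 2.16, 0.008]
ft_force: [-0.2, -0.7, -1.2]
width: 18.1
```

{"name": "send_rows", "arguments": {"rows": [[0,0,0,-0.14,-1],[0,0,0,-0.141,-1],[0,0,0,0,-1]]}}

```text
t: 21.9
ee_pos: [464.3, 57.6, 205.3]
orientation: [-1.952, -2.461, 0.001]
ft_force: [0.4, -0.2, -1.9]
width: 17.9
```

```bash
python3 m.py; python3 -c "
from h import *
go([607.1,-27.8,206.6],103.06,grasp=False)"
```

```text
t 21.9 loc [ -6.19 116.33 143.99] pz 205.3 yaw 103.16 tilt [-0.07 -0.01] F tool [-0.3  0.4  1.9] M [-0.05 -0.04  0.07] w 17.9
t 21.9 p [464.3  57.6 205.3] g [464.3  57.6 205.3] xyaw 103.16 tilt -1.0 q6 -0.13 F [ 0.4 -0.2 -1.9] w 17.9
shift mm [-115.7  119.6   -1.5] turn 0.0018
```

{"name": "send_rows", "arguments": {"rows": [[-0.025,0.025,0,0.001,-1],[-0.03,0.031,0,0,-1],[-0.03,0.031,0,0,-1],[-0.02,0.021,0,0,-1],[-0.011,0.011,0,0,-1]]}}

```text
t: 22.4
ee_pos: [608.8, -30.0, 205.0]
orientation: [1.962, 2.453, 0.0]
ft_force: [-0.1, 0.3, -1.3]
width: 17.7
```

{"name": "send_rows", "arguments": {"rows": [[0,0,0.02,0,-1],[0,0,0.03,0,-1],[0,0,0.015,0,-1],[0,0,0,0,-1],[0,0,0,0,-1]]}}

```text
t: 22.9
ee_pos: [606.9, -28.8, 141.0]
orientation: [-1.956, -2.457, 0.001]
ft_force: [0.5, 0.2, -2.2]
width: 17.6
```

```bash
python3 -c "
from h import *
go([607.1,-27.8,106.6],103.06,grasp=False)
d=grab('side','side7');go([607.1,-27.8,106.6],103.06,grasp=False)
cv2.imwrite('pics/j1.png',cv2.resize(d['color'][150:280,270:400],None,fx=4.5,fy=4.5,interpolation=cv2.INTER_CUBIC))
"
```

```text
t 22.9 p [606.9 -28.8 141. ] g [606.9 -28.8 141. ] xyaw 102.95 tilt -1.0 q6 -0.29 F [ 0.5  0.2 -2.2] w 17.6
shift mm [ 0.9  0.4 34.4] turn -0.0019
t 22.95 p [607.4 -28.8 141.8] g [607.4 -28.8 141.8] xyaw 102.97 tilt -1.0 q6 -0.29 F [ 0.3 -0.3 -2.2] w 17.7
shift mm [ 1.1 -0.1 35.2] turn -0.0016
```

View pics/j1.png

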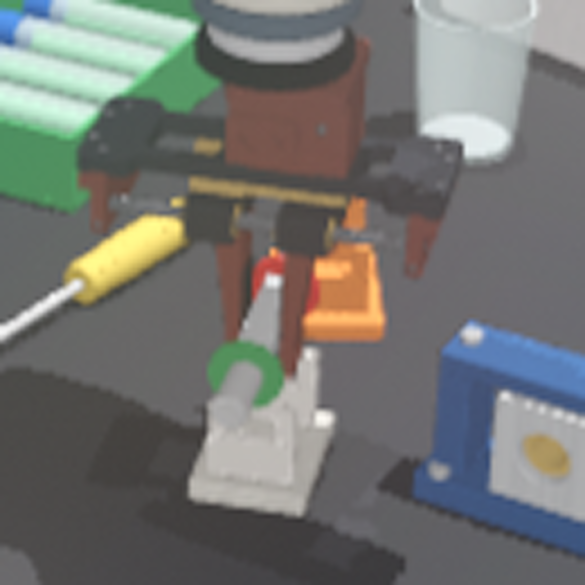

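{"name": "send_rows", "arguments": {"rows": [[0.001,0,0.008,-0.0015,-1],[0,0,0.008,0,-1],[0,0,0.008,0,-1],[0,0,0.004,0,-1],[0,0,0,0,-1]]}}

```text
t: 23.45
ee_pos: [606.2, -28.1, 112.3]
orientation: [-1.953, -2.459, 0.001]
ft_force: [-0.0, -0.1, -1.3]
width: 17.6
```

```bash
python3 -c "
from h import *
go([607.1,-27.8,106.6],103.06,grasp=False)"
```

```text
t 23.45 p [606.2 -28.1 112.3] g [606.2 -28.1 112.3] xyaw 103.09 tilt -1.0 q6 -0.29 F [-0.  -0.1 -1.3] w 17.6
shift mm [0.  0.9 5.7] turn 0.0004
```

{"name": "send_rows", "arguments": {"rows": [[0,0,0.002,0,-1],[0,0,0.002,0,-1],[0,0,0.002,0,-1],[0,0,0,0,-1]]}}

```text
t: 23.85
ee_pos: [606.6, -28.1, 107.0]
orientation: [-1.954, -2.46, 0.0]
ft_force: [-0.0, 0.8, -2.4]
width: 17.9
```

```bash
python3 -c "
from h import *
go([607.1,-27.8,106.6],103.06,grasp=False)"
```

```text
t 23.85 p [606.6 -28.1 107. ] g [606.6 -28.1 107. ] xyaw 103.09 tilt -1.0 q6 -0.29 F [-0.   0.8 -2.4] w 17.9
shift mm [0.1 0.5 0.4] turn 0.0005
```

{"name": "send_rows", "arguments": {"rows": [[0,0,0.0006,0,-1],[0,0,0,0,-1]]}}

```text
t: 24.05
ee_pos: [606.8, -28.0, 106.7]
orientation: [1.954, 2.46, 0.0]
ft_force: [0.3, -0.4, -1.6]
width: 18.0
```

```bash
python3 -c "
from h import *
go([607.1,-27.8,106.6],103.06,grasp=False)"
```

```text
t 24.05 p [606.8 -28.  106.7] g [606.8 -28.  106.7] xyaw 103.09 tilt -1.0 q6 -0.29 F [ 0.3 -0.4 -1.6] w 18.0
shift mm [0.2 0.4 0.1] turn 0.0006
```

{"name": "send_rows", "arguments": {"rows": [[0,0,0.0005,0,-1],[0,0,0,0,-1]]}}

```text
t: 24.25
ee_pos: [606.8, -28.1, 106.6]
orientation: [1.954, 2.46, 0.0]
ft_force: [-2.0, 0.4, 4.2]
width: 17.8
```

{"name": "send_rows", "arguments": {"rows": [[0,0,0.0003,0,-1],[0,0,0,0,-1]]}}

```text
t: 24.45
ee_pos: [606.8, -28.0, 106.6]
orientation: [1.954, 2.46, 0.0]
ft_force: [-3.8, -0.2, 7.6]
width: 17.9
```

Seated on the notch floors. Open gently.

{"name": "send_rows", "arguments": {"rows": [[0,0,-0.0005,0,-1],[0,0,0,0,-0.5],[0,0,0,0,-0.4],[0,0,0,0,-0.2],[0,0,0,0,-0.2]]}}

```text
t: 24.95
ee_pos: [606.7, -28.0, 106.2]
orientation: [-1.954, -2.46, 0.0]
ft_force: [0.7, -0.5, -0.0]
width: 34.7
```

{"name": "send_rows", "arguments": {"rows": [[0,0,0,0,0.2],[0,0,0,0,0.5],[0,0,0,0,0.5],[0,0,0,0,0.5],[0,0,0,0,0.5]]}}

```text
t: 25.45
ee_pos: [606.7, -28.1, 106.3]
orientation: [-1.954, -2.46, 0.0]
ft_force: [0.7, -0.5, 0.1]
width: 66.0
```

{"name": "send_rows", "arguments": {"rows": [[0,0,-0.01,0,0.5],[0,0,-0.02,0,0.5],[0,0,-0.03,0,0.5],[0,0,-0.04,0,0.5],[0,0,-0.04,0,0.5]]}}

```text
t: 25.95
ee_pos: [606.3, -28.0, 248.1]
orientation: [-1.953, -2.46, 0.0]
ft_force: [0.2, -0.6, 0.1]
width: 66.0
```

{"name": "send_rows", "arguments": {"rows": [[-0.045,-0.01,0,0,0.5],[-0.045,-0.01,0,0,0.5],[-0.045,-0.01,0,0,0.5],[-0.045,-0.01,0,0,0.5],[0,0,0,0,0.5]]}}

```text
t: 26.45
ee_pos: [608.4, -217.4, 247.3]
orientation: [1.958, 2.454, -0.0]
ft_force: [0.1, 0.1, 0.2]
width: 66.0
```

```bash
python3 -c "
from h import *
go([606.8,-28,106.6],grasp=False)
t=grab('top','top8');d=grab('side','side8')
a=cv2.resize(t['color'][190:340,270:440],(453,400));b=cv2.resize(d['color'][180:300,280:380],(333,400));cv2.imwrite('pics/k1.png',np.hstack([a,b]))
c=t['color'];U,V=np.meshgrid(np.arange(285,375),np.arange(215,265));uv=np.c_[U.ravel(),V.ravel()]
uv=uv[c[uv[:,1],uv[:,0]].min(1)>110];P=depthpt(t,uv);Q=P[(P[:,2]>46)&(P[:,2]<62)];mu=Q.mean(0);_,S,W=np.linalg.svd(Q[:,:2]-mu[:2]);ax=W[0]*np.sign(W[0][1]);p=(Q[:,:2]-mu[:2])@ax
print('gauge',mu,np.degrees(np.arctan2(ax[1],ax[0])),p.min(),p.max(),'mid',mu[:2]+ax*(p.min()+p.max())/2,np.percentile(Q[:,2],[5,50,95]))
"
```

```text
t 26.45 p [ 608.4 -217.4  247.3] g [ 608.4 -217.4  247.3] xyaw 102.83 tilt -1.0 q6 -0.58 F [0.1 0.1 0.2] w 66.0
shift mm [185.4  40.3 140.4] turn None
gauge [606.31249871 -23.12061878  52.99417636] 103.10637607662056 -69.85806251897985 71.1482554979733 mid [606.16621683 -22.49232658] [49.38674717 53.11976864 56.1866527 ]
```

View pics/k1.png

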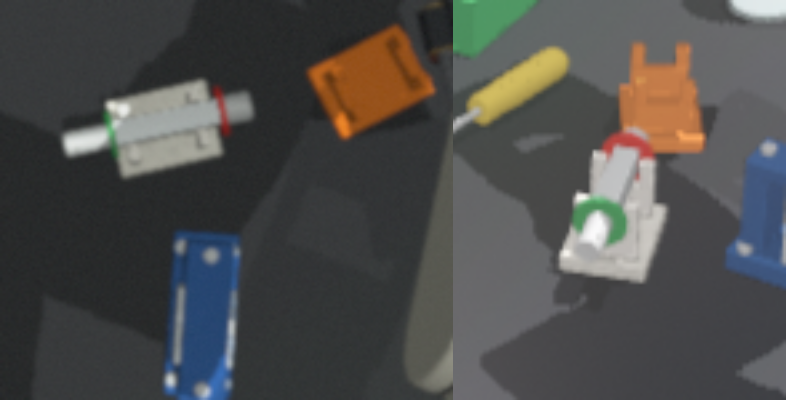

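The gauge is back in its cradle in the same pose as before: 103.1°, mid-point within 1 mm, top of handle at 53 mm. The arm is clear.

{"name": "send_rows", "arguments": {"rows": [[0,0,0,0,0.5],[0,0,0,0,0.5]]}}

```text
t: 26.75
ee_pos: [608.6, -211.0, 246.4]
orientation: [-1.952, -2.462, -0.0]
ft_force: [-0.1, 1.1, -0.1]
width: 65.7
```

```bash
python3 -c "
from h import *
print(ctrl.close_job())"
```

```text
the job is handed in; nothing more can be done
None
```

The bore passes both checks: the go end went fully home and the no-go end was refused. The gauge is back in the white cradle and the job was handed in at about 27 s.

- **Bore position:** measured from the pictures, and confirmed when the plug slid in, at about 5.5 mm toward −x of nominal in the housing's axes.
- **Go end:** entered from the −y face and slid in with no more than about 3 N. Its collar stopped on the face at about 6 N; a further 0.2 mm commanded did not move it. It was then drawn out.
- **No-go end:** entered from the +y face and stopped on the bore's edge, within about 0.3 mm of where I expected. I held it there at 11–12 N for about 1.3 s, and it did not advance.
- **Laying down:** it seated with about 8 N on the notch floors before I let go. The last pictures show it at 103.1° (103.0° before), mid-point within 1 mm of where it started and top of handle at 53 mm. The arm was clear and reading no load.
- **Disagreements:** the side camera placed the housing about 3 mm off along x compared with the top camera, so I relied on the top camera and on feel. The two-view triangulation of the red collar's height was unreliable because it was partly hidden, so I took the gauge's height from the depth readings and from contact. I did not measure the other things on the bench again at the end; I never reached for them, and no unexpected force showed in the readings.

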